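Heater off, then hold the stage guard open at 60 degrees

TASK

Switch the stage heater off by flipping the red-handled toggle on the yellow box over to its other detent (away from the robot), leaving the blue-handled lamp toggle on. Then lift the amber guard over the heated stage by its orange bar, until it stands 60 degrees open from its shut position, and hold it still there: it springs shut if let go, so finish while the fingers are still holding it. Do not open the guard while the heater is on, and leave the bin, jar and tweezers where they are.

Things in the scene. Friction and masses are not known exactly. Their poses are not given: they have to be found in the camera images.
- heater_pivot (a point): Pivot of the heater toggle: middle of the top of the yellow switch box, 62 mm above the bench. The body of the box is 90 mm long, 75 mm wide and 60 mm high, fixed to the bench; its x axis is the direction in which the toggle swings from on to off (roughly away from the robot), y is the pivot axis, z up. The toggle is a 63 mm long stick with a red grip 18 mm thick from 33 mm to 63 mm from the pivot; on it leans 0.5 rad to -x, off 0.5 rad to +x.
- heater_switch (a joint): Angle of the red heater toggle: 0 = on (at the start), 1.0 rad = off. Over-centre with two detents at its end stops: the top-heavy stick (0.15 kg) falls to the far one once well past the middle (0.5); about 1 N at the grip flips it.
- lamp_pivot (a point): Pivot of the lamp toggle: middle of the top of the grey switch box, 62 mm above the bench, same size and make as the heater switch but with a blue grip. Must stay on. The two boxes may stand on either side.
- lamp_switch (a joint): Angle of the blue lamp toggle: 0 = on (at the start, to be left so), 1.0 rad = off.
- guard_handle (a point): Centre of the orange round bar of the guard, 12 mm thick and 130 mm long along y (110 mm free between its two carrying arms), 100 mm above the bench with the guard shut. A 49 mm gap lies between the bar and the guard's front edge, where a finger fits (the unit's top is 44 mm below the bar). Turns with the guard; with the guard shut x points from bar to hinge (roughly away from the robot), z up.
- guard_hinge (a point): Middle of the guard's hinge axis, which runs along y, 100 mm above the bench and 225 mm from the axis of the bar. The guard is an amber panel with aluminium rim, 175 mm long and 186 mm wide, on a fixed white stage unit 220 x 220 x 56 mm; an orange tick on the scales beside the hinge marks 60 degrees. The angle scales are flat marks only.
- guard (a joint): Opening angle of the guard: 0 = shut (level), grows as the bar swings up and away from the robot, 1.75 rad = stop; 60 degrees = 1.047 rad. Spring and weight (about 0.35 kg) always drive it shut, with about 2 N at the bar.
- bin_center (a point): Bystander: centre of a loose open blue parts bin, 110 x 90 x 50 mm, on the bench.
- jar_center (a point): Bystander: centre of a loose amber jar, 56 mm across, 70 mm high.
- tweezers_center (a point): Bystander: middle of loose steel tweezers lying flat, 130 mm long along x, 25 mm wide, 7 mm thick.
Mind the look-alikes: they are no part of the job. Of the things that look like the part that bears heater_pivot, the smaller one is meant.

How it is judged:
On the way, in this order (a step that is already met when the one before it is completed fails the run):
1. the heater toggle is off, with the guard still shut (value of joint heater_switch above 0.8 rad and value of joint guard below 0.1 rad), for 0.2 s.
2. the guard is held still by the fingers, 60 degrees open (value of joint guard between 0.942 and 1.152 rad and contact force between the fingers and guard above 0.5 N and velocity of joint guard between -0.1 and 0.1 rad/s), for 0.5 s.
At the end, for the whole second after the job is handed in: Heater toggle off (joint over 0.8 rad) and lamp toggle on (under 0.2 rad); the guard stands still 60 degrees open, within 6 degrees (0.942 to 1.152 rad), with the fingers bearing on it with more than 0.5 N; bin, jar and tweezers within 20 mm of where they were (all of step 2 and value of joint heater_switch above 0.8 rad and value of joint lamp_switch below 0.2 rad and distance of each of bin_center, jar_center, tweezers_center from where it was at the start of the episode below 0.02 m); the arm keeps its last pose, push and grip.
It fails at once if the guard is opened (over 0.15 rad) while the heater is on (value of joint guard above 0.15 rad and not (value of joint heater_switch above 0.8 rad)).
It fails at once if the lamp toggle is flipped (value of joint lamp_switch above 0.5 rad).
It fails at once if the bin, jar or tweezers are moved by more than 20 mm (not (distance of bin_center from where it was at the start of the episode below 0.02 m) or not (distance of jar_center from where it was at the start of the episode below 0.02 m) or not (distance of tweezers_center from where it was at the start of the episode below 0.02 m)).
It also fails if it takes over 54 s, if anything falls off the work surface, if the arm or the gripper's body presses on something with over 40 N, if the wrist force passes 120 N, or if a joint passes its speed limit or range.

ROBOT

A 6-joint arm with a two-finger parallel gripper is mounted at the origin on the work surface. World frame = base frame: x ahead of the robot, y to its left, z up, the work surface at z = 0. Lengths are in m, angles in rad, forces in N, time in s.
With the tool pointing down it reaches from about 0.3 to 0.875 m from the base axis. Payload 6.4 kg.
Tool frame: the origin (TCP) lies midway between the tips of the shut fingers; the grasp point (between the pads) lies 19 mm behind it (manip.pinch_z is the distance from the TCP to the grasp point, in m); z points along the fingers, y is the direction in which the jaws open and shut (so a half turn about z gives the same grasp; the last joint's range is limited). The gripper opens to 85 mm and grips with 20 to 120 N. Pads are 22 mm wide; open, the fingers measure 114 mm over their backs; the gripper's body (76 mm by 85 mm) begins 54 mm behind the grasp point. The pads swing forward as they close: fully open they stand 13 mm farther back than shut.
Start: joints at [1.108, 0.181, 1.607, -0, 1.354, -0.206], TCP at [0.146, 0.556, 0.231] pointing down, gripper open.
Joint ranges: [-2.99, 2.99], [-0.89, 2.07], [0.3, 2.58], [-1.14, 4.28], [0, 2.63], [-3.12, 3.12]. Speed limits (rad/s): [2.57, 2.57, 3.01, 3.14, 3.14, 3.14].

INTERFACE

Orientations are given as a 3x3 rotation matrix whose columns are the frame's x, y, z axes.
In Python, from plant import manip gives the robot as it stands.
- The arm moves only by the shell command python3 -m jog 'ROWS' [FORCE]. ROWS is a JSON object of lists of equal length, an entry for each row: "claw": the finger opening in mm, from 0 to 85.4; "offset": the shift along the tool's x, y, z in mm, a list of three; "delta_rot": the turn, a rotation vector about the tool's x, y, z in rad, a list of three. A call has 1 to 10 rows; each row is the pose to reach, as a shift and turn from the pose commanded when the call began, along the tool's axes at that moment; what a row does not reach only later rows make up. A row lasts 1/10 s, in which the tool goes at most 50 mm and 8.59 degrees, less where a joint would pass 70% of its speed; a pose out of reach is approached as far as the arm can. A call with a gripper value outside its range is refused whole. The fingers move at their own pace and stop on an object; FORCE is the grip in N (left out, the last holds). Time passes only in rows, so rows that repeat a pose let the fingers close. It gives the time, the measured TCP pose, the force and the opening at its end, in the units of the state.
- manip.observe(): the state, without advancing time (a new reading comes with each control period).
- manip.snapshot(name): name is "side" or "top"; returns a dict with "frame" (400x640x3 uint8, red, green, blue), "fx", "fy", "cx", "cy" (pixels), "k1" (the pictures are not rectified: a ray, as slopes to the right and down, at radius r is drawn at 1 + k1 r^2 times it, then the intrinsics apply), "world_to_cam" (4x4, takes a point from world to camera coordinates). Camera axes: x right, y down, z forward; pixel columns grow to the right and rows downward; lengths in m; the calibration is good to about 2 mm. A picture is of the moment at which its call begins. There is no depth.
- manip.sign_off(): hands the job in, once; it reports no verdict.
The state is a dict: "time_s": time; "qpos": joint angles; "joint_velocities": joint speeds; "effort": joint torques, N m; "eef_pos": TCP position; "orientation": TCP orientation; "force": force on the tool from outside, world axes, zero at the start; "wrist_torque": the same for the moment, N m; "gripper_width": opening from 0.0 (shut) to 1.0 (fully open).
Only numpy, scipy, OpenCV 4.12 (cv2) and the standard library are available. Lean on these libraries where they do the work, as an engineer would, in place of code of your own. Each camera call takes 0.05 s, during which the arm holds its last target. There are 200 camera calls.

## Working session

There is one attempt and no reset: what is moved stays moved. The work goes in short steps, Python scripts to look and compute and a shell command to move; the robot and the scene stay as the last step left them, time stands still between calls to the robot, and variables do not carry over. Pictures are saved under pics/ and viewed, about 8 in all and at most 12, crops included, and the job is handed in when it is done.

```bash
ls; mkdir -p pics
python3 - <<'E'
from plant import manip
import cv2, numpy as np
for n in ("top","side"):
    s=manip.snapshot(n); cv2.imwrite(f"pics/{n}0.png",s["frame"][:,:,::-1])
    print(n,s["fx"],s["fy"],s["cx"],s["cy"],s["k1"]); print(np.round(s["world_to_cam"],4))
print(manip.observe(), manip.pinch_z)
E
```

```text
pics
top 492.44764402348926 492.44764402348926 313.5744593074898 200.18392382243468 -0.15587146887473702
[[-4.8000e-03 -1.0000e+00 -6.0000e-04  4.1300e-02]
 [-9.8380e-01  4.8000e-03 -1.7900e-01  5.7210e-01]
 [ 1.7900e-01 -3.0000e-04 -9.8390e-01  1.2484e+00]
 [ 0.0000e+00  0.0000e+00  0.0000e+00  1.0000e+00]]
side 371.2694114458299 371.2694114458299 322.85972352082365 202.46924713005322 -0.03745759662390122
[[-0.9716 -0.2361  0.0168  0.5432]
 [-0.1662  0.6302 -0.7584  0.1218]
 [ 0.1685 -0.7397 -0.6516  1.0138]
 [ 0.      0.      0.      1.    ]]
{'time_s': 0.1, 'qpos': array([ 1.10767836e+00,  1.81473462e-01,  1.60790352e+00,  8.68431767e-06,
        1.35379765e+00, -2.06296122e-01]), 'joint_velocities': array([-0.00017817, -0.00077199, -0.00225039,  0.00030322,  0.00070838,
        0.00089201]), 'effort': array([ 7.69257458e-04, -4.45876408e+01, -3.52242529e+01, -3.62789015e-04,
        4.13201240e-03, -8.58054227e-05]), 'eef_pos': array([0.14580766, 0.55569608, 0.23047263]), 'orientation': array([[-9.67201543e-01,  2.54009183e-01, -7.14319835e-04],
       [ 2.54009970e-01,  9.67200570e-01, -1.41154992e-03],
       [ 3.32343910e-04, -1.54669762e-03, -9.99998749e-01]]), 'force': array([ 0.12733162, -0.38312643,  0.08981414]), 'wrist_torque': array([ 0.02258251,  0.04856744, -0.01173302]), 'gripper_width': 1.0019775617807951} 0.0187
```

View pics/top0.png

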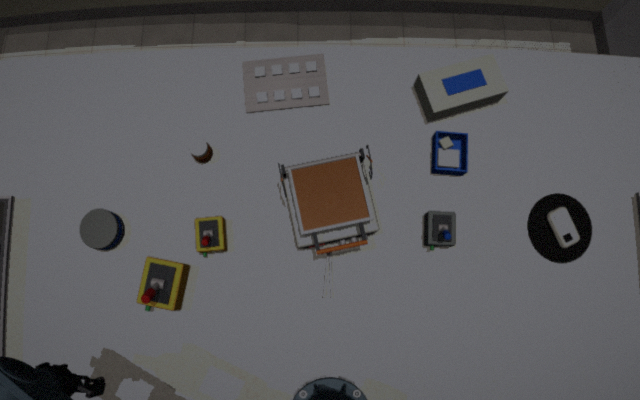

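View pics/side0.png

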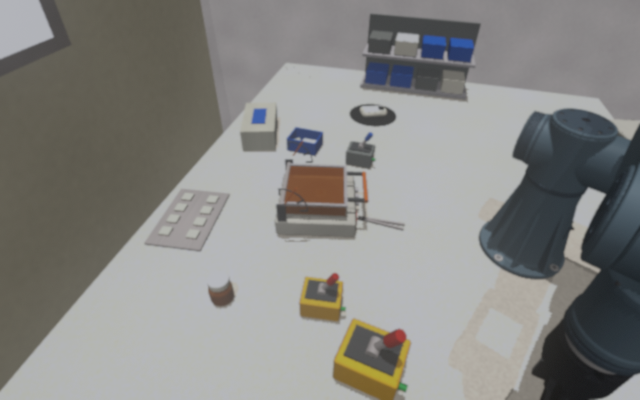

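The top view shows two yellow boxes: small (211,234) and large (163,284). The small one is meant. The guard is at (330,190) with its orange bar at (341,246), the tweezers lie in front of it at (327,275), and the lamp box is at (440,228). The jar is at (203,152) and the bin at (450,153).

```bash
cat > h.py <<'E'
from plant import manip
import cv2, numpy as np
def K(s): return np.array([[s["fx"],0,s["cx"]],[0,s["fy"],s["cy"]],[0,0,1.]])
def ray(s,uv):
    d=cv2.undistortPoints(np.array([[uv]],float),K(s),np.array([s["k1"],0,0,0.]))[0,0]
    W=s["world_to_cam"]; R=W[:3,:3]; return -R.T@W[:3,3], R.T@np.array([d[0],d[1],1])
def onz(s,uv,z):
    o,d=ray(s,uv); return o+d*(z-o[2])/d[2]
def tri(s1,p1,s2,p2):
    o1,d1=ray(s1,p1);o2,d2=ray(s2,p2)
    t=np.linalg.lstsq(np.c_[d1,-d2],o2-o1,rcond=None)[0]
    a,b=o1+t[0]*d1,o2+t[1]*d2; return (a+b)/2,np.linalg.norm(a-b)
def blobs(s,h0,h1,smin=150,vmin=60,amin=15):
    hsv=cv2.cvtColor(s["frame"],cv2.COLOR_RGB2HSV)
    H=hsv[:,:,0].astype(int); ok=(H>=h0)&(H<=h1) if h0<=h1 else (H>=h0)|(H<=h1)
    m=(ok&(hsv[:,:,1]>=smin)&(hsv[:,:,2]>=vmin)).astype(np.uint8)
    c,_=cv2.findContours(m,cv2.RETR_EXTERNAL,cv2.CHAIN_APPROX_NONE)
    return [k for k in c if cv2.contourArea(k)>=amin]
E
python3 - <<'E'
from h import *
S={n:manip.snapshot(n) for n in("top","side")}
for n,s in S.items():
    for nm,a in dict(yellow=(20,32),red=(172,4,170),orange=(5,14,180,120)).items():
        for c in blobs(s,*a):
            r=cv2.minAreaRect(c); print(n,nm,np.round(r[0],1),np.round(r[1],1),np.round(r[2]),cv2.contourArea(c))
            if n=="top" and nm!="red":
                z=.06 if nm=="yellow" else .1
                print("   ",[np.round(onz(s,p,z)[:2],3).tolist() for p in cv2.boxPoints(r)])
a=cv2.resize(S["top"]["frame"][140:300,180:390],None,fx=3.5,fy=3.5,interpolation=cv2.INTER_CUBIC)
cv2.imwrite("pics/c1.png",a[:,:,::-1])
E
```

```text
top yellow [160.  283.3] [38.  47.4] 12.0 546.5
    [[0.302, 0.5], [0.423, 0.478], [0.404, 0.377], [0.284, 0.4]]
top yellow [209.4 234. ] [33.6 27.4] 86.0 842.0
    [[0.524, 0.352], [0.529, 0.279], [0.441, 0.271], [0.436, 0.342]]
top red [145.5 298.5] [7. 7.] 90.0 35.5
top red [204.3 241.8] [5.7 4.9] 45.0 22.5
side yellow [371.3 360.5] [67.8 63.5] 23.0 1727.5
side yellow [320.7 294.4] [38.3 25.4] 4.0 181.0
```

View pics/c1.png

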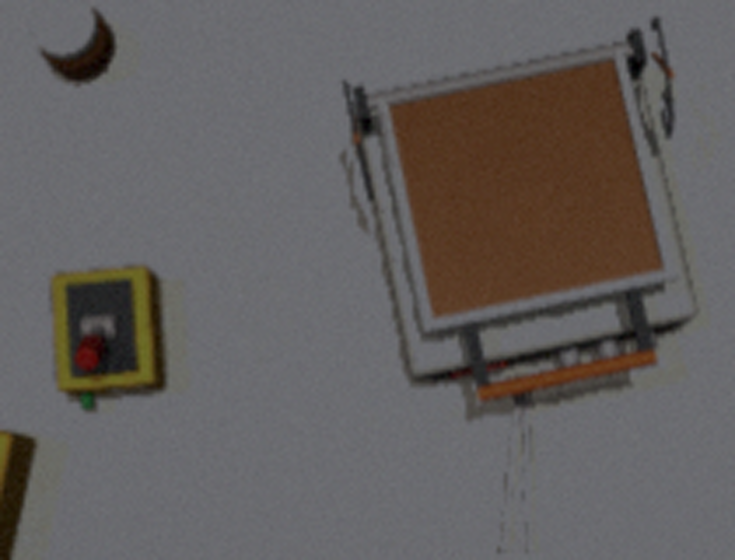

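The small box has its red knob at about (205,241). The bar ends are at about (317,252) and (367,241). Next I'll convert these to world positions.

Run:
```python
from h import *
s=manip.snapshot("top"); f=lambda c:(180+c[0]/3.5,140+c[1]/3.5)
A,B=[onz(s,f(c),.106) for c in((480,393),(655,355))]; M=(A+B)/2;d=A-B
print("bar",A,B,M,np.linalg.norm(d),"guard yaw",np.degrees(np.arctan2(-d[0],d[1])))
# inner amber corners
P=[onz(s,f(c),.102) for c in((388,102),(615,58),(663,270),(433,318))]
print(np.round(P,3)); 
for a,b in((3,0),(2,1)): v=P[b]-P[a]; print("edge yaw",np.degrees(np.arctan2(v[1],v[0])))
b=[onz(s,f(c),.06) for c in((53,276),(147,268),(153,378),(60,392))]
print("box",np.round(b,3),np.mean(b,0)); 
for i,j in((3,0),(2,1)): v=b[j]-b[i]; print("yaw",np.degrees(np.arctan2(v[1],v[0])),np.linalg.norm(v))
print("knob at z .117",onz(s,f((88,350)),.112))
```

```text
bar [0.43079815 0.03026585 0.106     ] [ 0.45706903 -0.09474995  0.106     ] [ 0.44393359 -0.03224205  0.106     ] 0.12774626865286848 guard yaw 11.867490287136434
[[ 0.644  0.096  0.102]
 [ 0.677 -0.071  0.102]
 [ 0.519 -0.102  0.102]
 [ 0.485  0.064  0.102]]
edge yaw 11.636695575265648
edge yaw 11.235279362899778
box [[0.522 0.35  0.06 ]
 [0.528 0.279 0.06 ]
 [0.446 0.272 0.06 ]
 [0.435 0.342 0.06 ]] [0.48293703 0.31078744 0.06      ]
yaw 5.363972295142634 0.08749803683071855
yaw 4.536311898092614 0.08272212793066938
knob at z .117 [0.4614384  0.31013586 0.112     ]
```

```bash
python3 -m jog '{"claw":[0,0,0,0,0,0,0,0,0,0],"offset":[[-31,-18,-20],[-62,-36,-20],[-92,-54,-20],[-123,-72,-20],[-154,-91,-20],[-185,-109,-20],[-216,-127,-20],[-246,-145,-20],[-277,-163,-20],[-308,-181,-20]],"delta_rot":[[0,0,0.11],[0,0,0.22],[0,0,0.33],[0,0,0.44],[0,0,0.55],[0,0,0.66],[0,0,0.77],[0,0,0.88],[0,0,1.0],[0,0,1.112]]}' 20
python3 - <<'E'
from h import *
o=manip.observe(); print(o["eef_pos"],o["orientation"],o["gripper_width"])
w=np.array([.398,.303,.085])-o["eef_pos"]; print(o["orientation"].T@w*1000)
E
```

```text
time_s: 1.25
eef_pos: [0.3988, 0.3017, 0.2513]
orientation: [[-0.196, 0.981, 0.0], [0.981, 0.196, 0.0], [0.0, 0.0, -1.0]]
force: [-0.4, -0.1, 0.7]
gripper_width: 0.001
[0.39876413 0.3017062  0.25134472] [[-1.95936022e-01  9.80616664e-01  1.80815347e-04]
 [ 9.80616677e-01  1.95936001e-01  1.31349588e-04]
 [ 9.33753591e-05  2.03046661e-04 -9.99999975e-01]] 0.001126834105822898
[  1.40290757  -0.5295884  166.34475213]
```

```bash
python3 -m jog '{"claw":[0,0,0,0,0,0],"offset":[[0,0,40],[0,0,80],[0,0,120],[1,0,145],[1,0,161],[1,0,161]],"delta_rot":[[0,0,0],[0,0,0],[0,0,0],[0,0,0],[0,0,0],[0,0,0]]}' 
python3 -m jog '{"claw":[0,0,0,0,0,0,0,0,0,0],"offset":[[-1,10,0],[-2,20,0],[-3,30,0],[-4,38,0],[-5,46,0],[-6,54,0],[-6,62,0],[-7,70,0],[-8,76,0],[-8,80,0]],"delta_rot":[[0,0,0],[0,0,0],[0,0,0],[0,0,0],[0,0,0],[0,0,0],[0,0,0],[0,0,0],[0,0,0],[0,0,0]]}'
python3 - <<'E'
from h import *
s=manip.snapshot("side")
a=cv2.resize(s["frame"][200:400,220:460],None,fx=3,fy=3,interpolation=cv2.INTER_CUBIC)
cv2.imwrite("pics/c2.png",a[:,:,::-1])
E
```

```text
time_s: 1.85
eef_pos: [0.3957, 0.3029, 0.0877]
orientation: [[-0.201, 0.98, -0.005], [0.98, 0.201, -0.002], [-0.001, -0.005, -1.0]]
force: [-0.3, 0.2, -0.6]
gripper_width: 0.002
time_s: 2.85
eef_pos: [0.4784, 0.3121, 0.0902]
orientation: [[-0.2, 0.98, 0.0], [0.98, 0.2, 0.0], [-0.0, 0.0, -1.0]]
force: [0.2, 0.5, -0.0]
gripper_width: 0.002
```

View pics/c2.png

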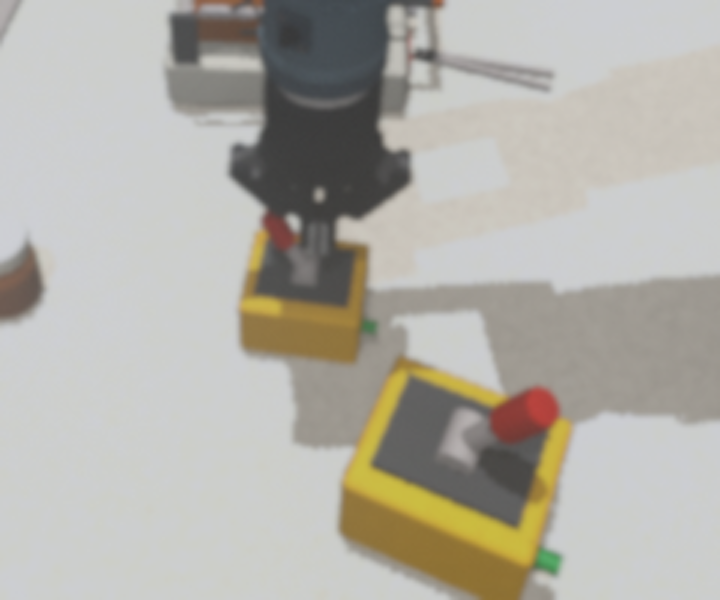

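The picture shows the red stick leaning away from the robot at (278,230), so the heater is off. Next I back off and go over the bar.

```bash
python3 -m jog '{"claw":[0,0,0,0,45,45,45,45,45,45],"offset":[[0,-20,-10],[0,-25,-50],[-10,-30,-95],[-57,-40,-110],[-103,-50,-110],[-149,-60,-110],[-195,-70,-110],[-240,-82,-110],[-285,-92,-110],[-330,-102,-110]],"delta_rot":[[0,0,0],[0,0,0],[0,0,0],[0,0,0],[0,0,0],[0,0,0],[0,0,0],[0,0,0],[0,0,0],[0,0,0]]}'
python3 - <<'E'
from h import *
for n,(a,b,c,d) in dict(top=(140,300,180,390),side=(100,300,250,490)).items():
    s=manip.snapshot(n); cv2.imwrite(f"pics/{n}3.png",cv2.resize(s["frame"][a:b,c:d],None,fx=3,fy=3,interpolation=cv2.INTER_CUBIC)[:,:,::-1])
o=manip.observe(); print(o["eef_pos"],o["gripper_width"],o["orientation"].T@(np.array([.444,-.032,.083])-o["eef_pos"])*1000)
E
```

```text
time_s: 3.9
eef_pos: [0.4436, -0.0333, 0.2005]
orientation: [[-0.201, 0.98, 0.001], [0.98, 0.201, -0.0], [-0.0, 0.001, -1.0]]
force: [1.4, 0.2, -1.0]
gripper_width: 0.526
[ 0.44405412 -0.03655273  0.20067484] 0.527932163186607 [  4.72979662   0.78624229 117.66524138]
```

View pics/side3.png

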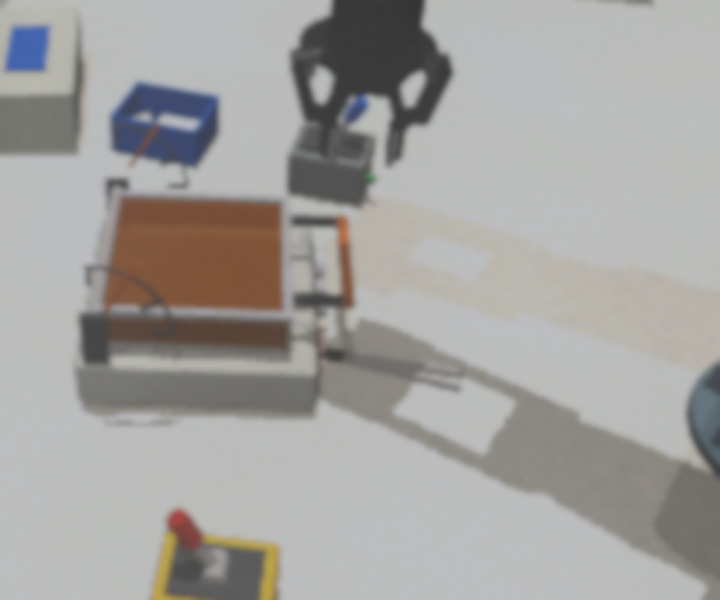

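The heater stick leans away at (178,520), the guard is shut, and the fingers are above the bar (bar ends at crop (343,218) and (351,305)). I'll cross-check the bar position with this view.

Run:
```python
from h import *
s=manip.snapshot("side"); P=[onz(s,(250+a/3,100+b/3),.102) for a,b in((343,218),(351,305))]; print(P,np.mean(P,0))
o=manip.observe(); print(o["eef_pos"],o["orientation"].T@(np.array([.444,-.032,.083])-o["eef_pos"])*1000)
```

```text
[array([ 0.4570077, -0.0888903,  0.102    ]), array([0.42995251, 0.03952014, 0.102     ])] [ 0.4434801  -0.02468508  0.102     ]
[ 0.44394482 -0.03411761  0.20048086] [  2.11088538   0.43074063 117.48020715]
```

```bash
python3 -m jog '{"claw":[45,45,45,45,45,0,0,0,0,0],"offset":[[4,0,35],[4,0,70],[4,0,95],[4,0,117],[4,0,117],[4,0,117],[4,0,117],[4,0,117],[4,0,117],[4,0,117]],"delta_rot":[[0,0,0],[0,0,0],[0,0,0],[0,0,0],[0,0,0],[0,0,0],[0,0,0],[0,0,0],[0,0,0],[0,0,0]]}' 40
python3 - <<'E'
from h import *
s=manip.snapshot("side"); cv2.imwrite("pics/s4.png",cv2.resize(s["frame"][100:300,250:490],None,fx=3,fy=3,interpolation=cv2.INTER_CUBIC)[:,:,::-1])
o=manip.observe(); print(o["eef_pos"],o["gripper_width"]*85.4,o["force"])
E
```

```text
time_s: 5.05
eef_pos: [0.4457, -0.0274, 0.0852]
orientation: [[-0.2, 0.98, 0.006], [0.98, 0.2, 0.0], [-0.001, 0.006, -1.0]]
force: [4.3, 3.9, -0.3]
gripper_width: 0.123
[ 0.44568945 -0.02739412  0.08522383] 10.534433108032658 [ 5.19110272  4.36980673 -0.82378065]
```

View pics/s4.png

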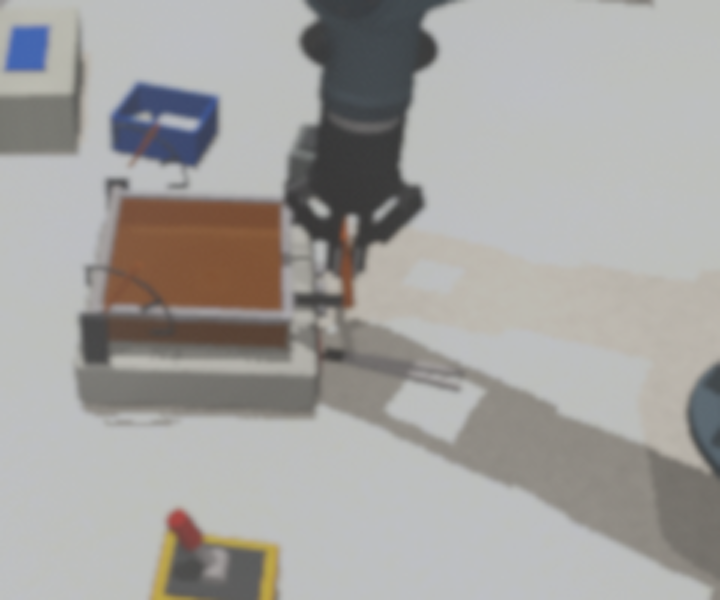

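The bar sits between the pads (opening 10.5 mm). Now I lift along the arc to 30°.

```bash
python3 -m jog '{"claw":[0,0,0,0,0,0,0,0,0,0],"offset":[[0,0.3,-11.8],[0,1.2,-23.5],[0,2.8,-35.2],[0,4.9,-46.8],[0,7.7,-58.2],[0,11,-69.5],[0,14.9,-80.6],[0,19.5,-91.5],[0,24.5,-102.1],[0,30.1,-112.5]],"delta_rot":[[0,0,0],[0,0,0],[0,0,0],[0,0,0],[0,0,0],[0,0,0],[0,0,0],[0,0,0],[0,0,0],[0,0,0]]}' 30
python3 - <<'E'
from h import *
s=manip.snapshot("side"); cv2.imwrite("pics/s5.png",cv2.resize(s["frame"][80:280,250:490],None,fx=3,fy=3,interpolation=cv2.INTER_CUBIC)[:,:,::-1])
o=manip.observe(); print(o["eef_pos"],o["gripper_width"]*85.4,o["force"],o["wrist_torque"])
E
```

```text
time_s: 6.1
eef_pos: [0.4732, -0.0217, 0.1969]
orientation: [[-0.201, 0.98, 0.001], [0.98, 0.201, -0.0], [-0.001, 0.001, -1.0]]
force: [4.1, 0.0, -6.5]
gripper_width: 0.121
[ 0.47412779 -0.02152982  0.19856371] 10.436588210317945 [-1.48067319  1.68852368 -0.3559024 ] [0.26063841 0.29395942 0.02265367]
```

View pics/s5.png

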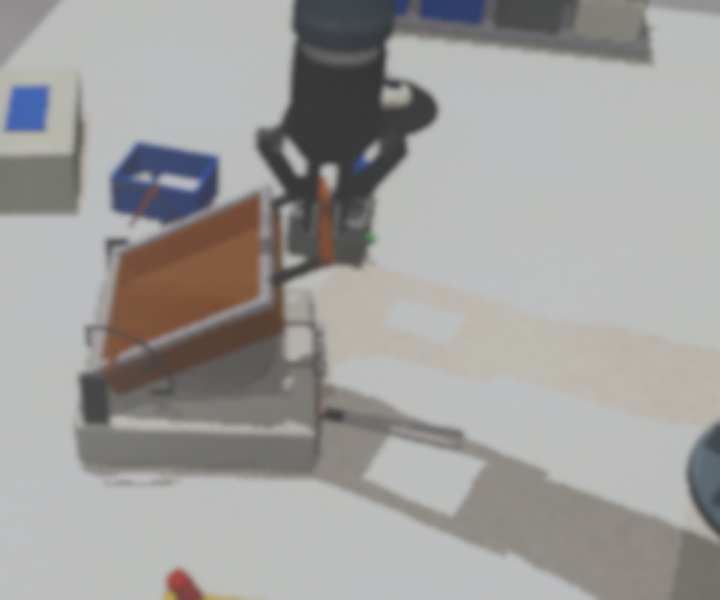

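The guard is about 30° open and held, and the bystanders have not been touched. On to 60°.

```bash
python3 -m jog '{"claw":[0,0,0,0,0,0,0,0,0,0],"offset":[[0,6.2,-10],[0,12.8,-19.8],[0,20,-29.1],[0,27.7,-38.1],[0,35.8,-46.6],[0,44.3,-54.7],[0,53.3,-62.4],[0,62.6,-69.5],[0,72.3,-76.2],[0,82.4,-82.4]],"delta_rot":[[0,0,0],[0,0,0],[0,0,0],[0,0,0],[0,0,0],[0,0,0],[0,0,0],[0,0,0],[0,0,0],[0,0,0]]}'
python3 -m jog '{"claw":[0,0,0,0,0,0,0,0],"offset":[[0,0,0],[0,0,0],[0,0,0],[0,0,0],[0,0,0],[0,0,0],[0,0,0],[0,0,0]],"delta_rot":[[0,0,0],[0,0,0],[0,0,0],[0,0,0],[0,0,0],[0,0,0],[0,0,0],[0,0,0]]}'
python3 - <<'E'
from h import *
for n,(a,b,c,d) in dict(side=(60,260,230,470)).items():
    s=manip.snapshot(n); cv2.imwrite(f"pics/{n}6.png",cv2.resize(s["frame"][a:b,c:d],None,fx=3,fy=3,interpolation=cv2.INTER_CUBIC)[:,:,::-1])
o=manip.observe(); print(o["eef_pos"],o["gripper_width"]*85.4,o["force"],o["wrist_torque"])
E
```

```text
time_s: 7.15
eef_pos: [0.5527, -0.0052, 0.2816]
orientation: [[-0.201, 0.98, -0.002], [0.98, 0.201, -0.001], [-0.001, -0.002, -1.0]]
force: [-12.3, -0.9, 14.7]
gripper_width: 0.122
time_s: 7.95
eef_pos: [0.5528, -0.0052, 0.2816]
orientation: [[-0.201, 0.98, -0.001], [0.98, 0.201, -0.001], [-0.001, -0.001, -1.0]]
force: [-12.0, 0.9, 15.1]
gripper_width: 0.121
[ 0.55277562 -0.00521347  0.28162362] 10.30053029940579 [-11.68745009   0.59553606  15.35042626] [-1.73021301e-03  2.16946588e+00  4.89610758e-02]
```

View pics/side6.png

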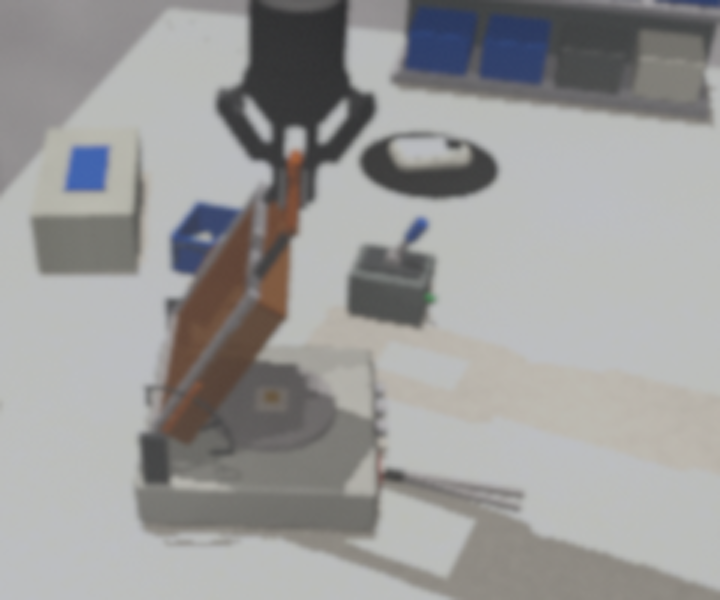

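The guard stands open and held, with the bar's near end at crop (292,230) and its far end at (295,157). The lamp is still on and the tweezers and bin are in place. I'll measure the angle.

Run:
```python
from h import *
s=manip.snapshot("side"); t=np.radians(11.6); ex=np.array([np.cos(t),np.sin(t),0]); ey=np.array([-np.sin(t),np.cos(t),0])
B0=np.array([.444,-.030,.1]); H=B0+.225*ex
for (a,b),y in (((292,230),.065),((295,157),-.065)):
    o,d=ray(s,(230+a/3,60+b/3)); p=o+d*((B0+y*ey-o)@ey)/(d@ey)-H
    print("angle",np.degrees(np.arctan2(p[2],-p@ex)),"r",np.hypot(p[2],p@ex))
# panel plane from top view not needed; repeat with top view: bar centre on its ray at radius 225
st=manip.snapshot("top")
cv2.imwrite("pics/top7.png",cv2.resize(st["frame"][90:290,180:420],None,fx=3,fy=3,interpolation=cv2.INTER_CUBIC)[:,:,::-1])
o=manip.observe(); g=o["eef_pos"]+np.array([0,0,manip.pinch_z])-H; print("grasp point angle",np.degrees(np.arctan2(g[2],-g@ex)),np.hypot(g[2],g@ex))
print(o["joint_velocities"].round(4))
```

```text
angle 59.429361052427204 r 0.2240957150414243
angle 59.1418377114046 r 0.22074443591429213
grasp point angle 60.47882745681276 0.2302289141843659
[-0.0014  0.0008  0.0004  0.0008 -0.0011  0.0008]
```

View pics/top7.png

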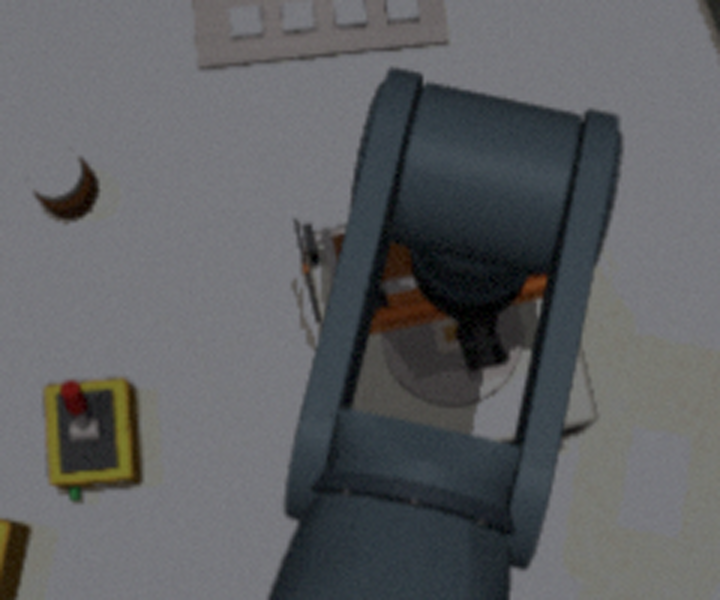

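The top view shows the heater stick leaning away at (72,397) and the guard held. Three angle estimates give 59.1–60.5°, and the arm is at rest, so I'm handing in.

```bash
python3 -c "
from plant import manip
print(manip.observe()['gripper_width']); print(manip.sign_off())"
```

```text
0.11839853549938986
the job is handed in; nothing more can be done
None
```

I flipped the heater toggle on the smaller yellow box off. Then I gripped the orange bar with a 30 N grip force, swung the guard open along its arc, and handed the job in with the fingers still holding it. The robot clock was at about 8 s.

**Guard angle:** the two bar ends in the side view give 59.4° and 59.1°, and the gripper pose gives 60.5°, all within the 6° tolerance. The arm was at rest, and its pose did not change over the 0.8 s hold before hand-in.

**Grip:** the fingers were stopped on the bar at about 10 mm, against its nominal 12 mm.

**Wrist force:** the reading in the final pose is about 19 N, directed outward from the hinge, so the arm is pressing the bar slightly towards the hinge. This disagrees with the gripper pose, which puts the grasp point at a radius of 230 mm, about 5 mm outside the 225 mm arc. I did not resolve this. The force is well under the limits.

**Other objects:** the last pictures show the heater stick off, the lamp toggle still on, and the bin, jar and tweezers apparently where they were. I judged the bystanders by eye and did not measure their positions.

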